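# Lift the felt wheel out of its rack on the arbor

### The arm

A 6-joint arm with a two-finger parallel gripper is mounted at the origin on the work surface. World frame = base frame: x ahead of the robot, y to its left, z up, the work surface at z = 0. Lengths are in m, angles in degrees, forces in N, time in s.
With the tool pointing down it reaches from about 0.25 to 0.725 m from the base axis. Payload 9.7 kg.
Tool frame: the origin (TCP) lies at the centre of the arm's flange, where the gripper is bolted on; the fingertips stand 173 mm ahead of it and the grasp point (between the pads) lies 155 mm ahead of it (bot.grasp_offset is the distance from the TCP to the grasp point, in m); z points along the fingers, y is the direction in which the jaws open and shut (so a half turn about z gives the same grasp; the last joint's range is limited). The gripper opens to 85 mm and grips with 20 to 120 N. Pads are 22 mm wide; open, the fingers measure 114 mm over their backs; the gripper's body (76 mm by 85 mm) begins 54 mm behind the grasp point. The pads swing forward as they close: fully open they stand 13 mm farther back than shut.
Start: joints at [72.995, 4.979, 10.078, 95.1, 0, 90], TCP at [0.161, 0.526, 0.405] pointing down, gripper open.
Joint ranges: [-179.16, 179.16], [-48.56, 103.87], [-65.8, 70.77], [-126.05, 130.52], [-82.76, 87.17], [-180, 180]. Speed limits (degrees/s): [127.2, 127.2, 147.25, 180, 180, 180].

### API

Orientations are given as [roll, pitch, yaw] about the fixed x, y, z axes, in that order (R = Rz(yaw) Ry(pitch) Rx(roll)).
In Python, from workcell import bot, camera gives the robot as it stands.
- The arm moves only by the tool drive_tool, never from a script. Its argument "deltas" is a list of rows, each an object of numbers: "dx", "dy", "dz": the shift along the tool's x, y, z in cm; "spin": the turn about the tool's z in degrees; "fingers": the finger opening in cm, from 0 to 8.54. In form: [{"dx": .., "dy": .., "dz": .., "spin": .., "fingers": ..}, ...]. A call has exactly 8 rows; each row is the pose to reach, as a shift and turn from the pose commanded when the call began, along the tool's axes at that moment; what a row does not reach only later rows make up. A row lasts 1/8 s, in which the tool goes at most 62.5 mm and 10.7 degrees, less where a joint would pass 70% of its speed; a pose out of reach is approached as far as the arm can. A call with a gripper value outside its range is refused whole. The fingers move at their own pace and stop on an object; "force" is the grip in N (left out, the last holds). Time passes only in rows, so rows that repeat a pose let the fingers close, or fill a call up. It gives the time, the measured TCP pose, the force and the opening at its end, in the units of the state.
- bot.get_obs(): the state, without advancing time (a new reading comes with each control period).
- camera(name): name is "scene" or "top" or "wrist"; returns a dict with "image" (480x640x3 uint8, blue, green, red), "intrinsics" (3x3 intrinsics, pixels), "T" (4x4, takes a point from camera to world coordinates). Camera axes: x right, y down, z forward; pixel columns grow to the right and rows downward; lengths in m; the calibration is good to about 2 mm. A picture is of the moment at which its call begins. There is no depth.
- bot.job_done(): hands the job in, once; it reports no verdict.
The state is a dict: "time": time; "q": joint angles; "qd": joint speeds; "joint_efforts": joint torques, N m; "ee_pos": TCP position; "tcp_rot": TCP orientation; "wrist_force": force on the tool from outside, world axes, zero at the start; "torque": the same for the moment, N m; "opening": finger opening in m.
Only numpy, scipy, OpenCV 4.12 (cv2) and the standard library are available. Lean on these libraries where they do the work, as an engineer would, in place of code of your own. Each camera call takes 0.05 s, during which the arm holds its last target.

### The job

Fit the felt polishing wheel on its arbor: take the arbor from its wooden rest and, from the robot's side, push its round spigot right through the bore of the felt wheel - of the three wheels standing in the rack, the one of middle width - until the collar is up against the wheel. Then lift the wheel straight out of the rack, carried by the arbor alone, about 10 cm up, and finish while still holding it there, level and steady, so that a colleague can spin the nut on. Leave the other two wheels standing where they are.

Things in the scene. Friction and masses are not known exactly. Their poses are not given: they have to be found in the camera images.
- arbor: Steel arbor, 156 mm long, about 250 g, level in its rest, axis 45 mm above the bench. Origin: on its axis in the collar face that meets the wheel; x runs along the axis to the nose, z up at the start. Ahead of it: round spigot 10 mm across, 60 mm long, the last 10 mm tapering to 4 mm. Behind: collar 36 mm across, 6 mm thick, then a 16 x 16 mm square shank 90 mm long, faces along y and z.
- arbor_grip (a point): Point on the arbor's axis 46 mm behind the origin, near the middle of the square shank: the place to grip, from above, across the shank (16 mm wide, free on both sides).
- arbor_nose (a point): Tip of the arbor's spigot, on its axis, 60 mm ahead of the origin.
- arbor_rest: Fixed dark wooden rest: base 170 x 56 x 10 mm, two notched posts 14 mm thick, one under the shank (59 to 73 mm behind the rest's origin, 45 mm high), one under the spigot (43 to 57 mm ahead of it, 48 mm high). Between them the shank is free above the base; the arbor lifts straight up. Origin on the bench, 20 mm behind the arbor's origin; x along the arbor.
- felt_wheel: Cream-grey felt wheel with steel bush, 90 mm in diameter, 30 mm wide, straight-sided, about 180 g, standing on edge. A 14 mm bore with 2 mm countersinks runs right through its centre along x, 60 mm above the bench. Origin: bore centre in the back face (away from the robot, against the rack's back board); x is level, out of the back face. It may be turned about x by any angle.
- felt_wheel_front (a point): Centre of the bore in the felt wheel's front face (towards the robot), 30 mm from the back face. The spigot goes in here and moves along the wheel's +x.
- felt_wheel_middle (a point): Centre of the felt wheel, 15 mm from each face.
- sanding_drum: Sanding drum, brown abrasive band on rubber and aluminium, 90 mm in diameter, 46 mm wide, same bore: to be left alone. Origin: centre of its back face, x as for the felt wheel.
- sanding_drum_middle (a point): Centre of the sanding drum.
- brush_wheel: Brush wheel, dark bristles on a wooden hub, 90 mm in diameter, 18 mm wide, same bore: to be left alone. Origin: centre of its back face, x as for the felt wheel.
- brush_wheel_middle (a point): Centre of the brush wheel.
- wheel_rack: Fixed light wooden rack, 80 mm deep (x), 370 wide (y), 40 high; origin under its middle, x away from the robot. Three places 115 mm apart along y, the wheels in any order, axes along x, each on two dowel rails, its back face against a 40 mm high back board (face 25 mm beyond the middle) that takes the push; the spigot passes over it. 40 mm boards between the places; open front.

How it is judged (in metres and radians):
On the way:
1. the spigot is right through the felt wheel's bore with the collar up to the wheel (distance between arbor and felt_wheel_front below 0.008 m and angle between the x axis of arbor and the x axis of felt_wheel, either way round below 0.15 rad and x of arbor_nose in the frame of felt_wheel above 0.015 m), for 0.2 s.
At the end, for the whole second after the job is handed in: Arbor gripped, felt wheel on it: collar within 8 mm of the wheel, both level within 7 degrees, slower than 30 mm/s, wheel centre 75 mm or more above where it stood, wheel touching neither rack nor robot; the other wheels within 20 mm of their places (all of step 1 and angle between arbor's own x axis and vertical between 1.441 and 1.701 rad and angle between felt_wheel's own x axis and vertical between 1.441 and 1.701 rad and distance of each of sanding_drum_middle, brush_wheel_middle from where it was at the start of the episode below 0.02 m and height (world z) of felt_wheel_middle above 0.1346 m and contact force between the fingers and arbor above 2 N and contact force between arbor and felt_wheel above 0.4 N and contact force between each of felt_wheel, arbor and wheel_rack below 0.1 N and contact force between felt_wheel and the arm below 0.1 N and contact force between felt_wheel and the fingers below 0.1 N and linear speed of each of felt_wheel, arbor below 0.03 m/s and angular speed of arbor below 0.3 rad/s); the arm keeps its last pose, push and grip.
It fails at once if the sanding drum or the brush wheel is shifted by more than 30 mm (distance of any of sanding_drum_middle, brush_wheel_middle from where it was at the start of the episode above 0.03 m).
It also fails if it takes over 58 s, if anything falls off the work surface, if the arm or the gripper's body presses on something with over 40 N, if the wrist force passes 120 N, or if a joint passes its speed limit or range.

## Working session

There is one attempt and no reset: what is moved stays moved. The work goes in short steps, Python scripts to look and compute and a tool call to move; the robot and the scene stay as the last step left them, time stands still between calls to the robot, and variables do not carry over. Pictures are saved under pics/ and viewed, and the job is handed in when it is done.

Besides the shell and the picture viewer there is one more tool, called after ">>>" as name(argument=value, ...) on one line, values as JSON. drive_tool: Moves the arm, as the interface text tells. Its arguments: {"type":"object","properties":{"deltas":{"type":"array"},"force":{"type":"number"}},"required":["deltas"]}

```bash
mkdir -p pics; ls; python3 - <<'E'
from workcell import bot,camera
import cv2,numpy as np
print(bot.get_obs())
for n in ("scene","top","wrist"):
    c=camera(n); cv2.imwrite(f"pics/{n}0.png",c["image"]); print(n,c["intrinsics"].round(1).tolist(),c["T"].round(4).tolist())
E
```

```text
pics
{'time': 0.0, 'q': array([7.29947746e+01, 5.00922096e+00, 1.00349920e+01, 9.51008364e+01,
       8.27537345e-04, 9.00004690e+01]), 'qd': array([-0.11287907, -0.04048602,  0.0059549 ,  0.02420257,  0.00116323,
       -0.02364521]), 'joint_efforts': array([-1.12399139e-03, -5.20392931e+01,  4.64800429e+01,  1.64735690e-02,
       -1.38005812e-04,  2.61610791e-05]), 'ee_pos': array([0.16084769, 0.52594303, 0.40400578]), 'tcp_rot': array([-1.79924935e+02, -8.26922151e-04,  1.62994304e+02]), 'wrist_force': array([ 0.5886278 , -0.14787974, -0.28590859]), 'torque': array([ 0.03424431, -0.03010152, -0.02561444]), 'opening': 0.08533747830048002}
scene [[506.2, 0.0, 309.8], [0.0, 506.2, 248.0], [0.0, 0.0, 1.0]] [[0.5556, 0.5711, -0.6043, 1.1603], [0.8314, -0.373, 0.412, -0.4644], [0.0099, -0.7313, -0.682, 0.7657], [0.0, 0.0, 0.0, 1.0]]
top [[459.0, 0.0, 328.9], [0.0, 459.0, 241.0], [0.0, 0.0, 1.0]] [[-0.0286, -0.9974, 0.0659, 0.4796], [-0.9996, 0.0288, 0.0036, -0.0669], [-0.0055, -0.0658, -0.9978, 0.9445], [0.0, 0.0, 0.0, 1.0]]
wrist [[378.0, 0.0, 316.5], [0.0, 378.0, 245.6], [0.0, 0.0, 1.0]] [[0.2927, 0.911, 0.2904, 0.0861], [0.9562, -0.2783, -0.0909, 0.5493], [-0.002, 0.3043, -0.9526, 0.3732], [0.0, 0.0, 0.0, 1.0]]
```

View pics/scene0.png

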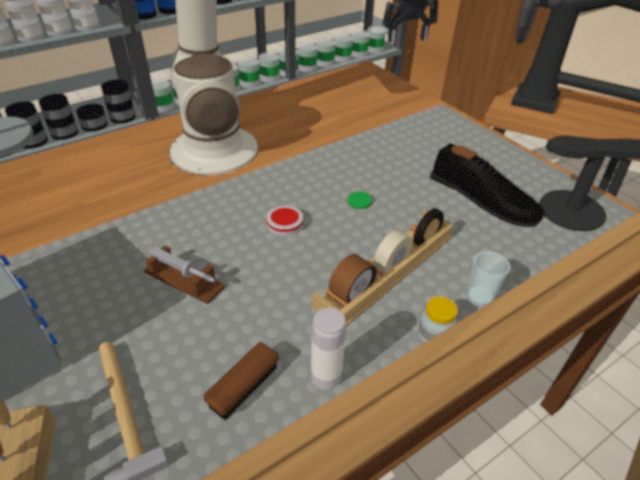

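View pics/top0.png

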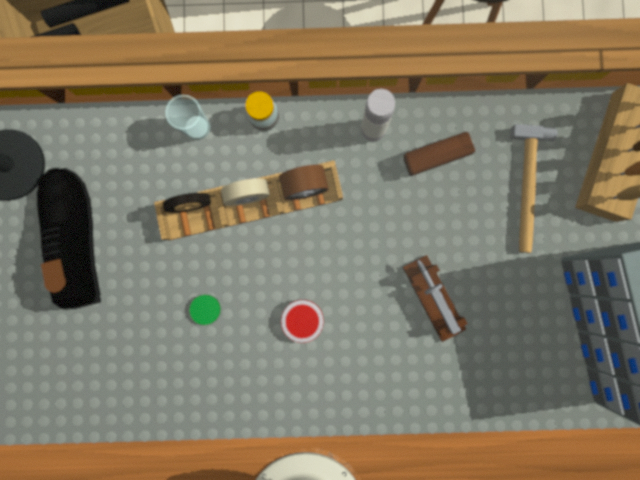

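View pics/wrist0.png

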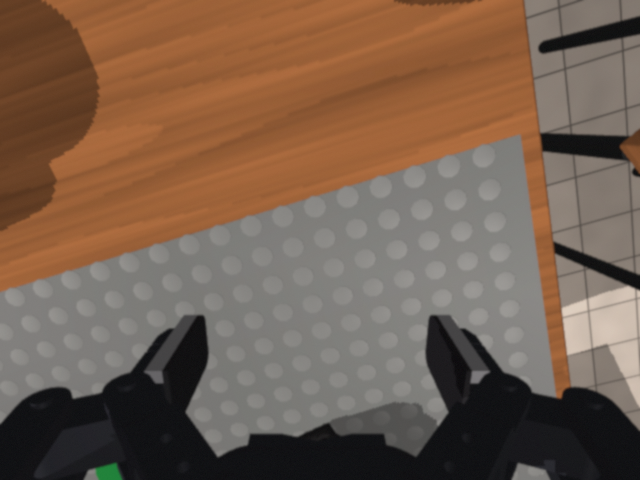

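The felt wheel is the middle one: scene (393,248), top (245,190). The arbor is at about (435,297) in the top view, with the nose up and to the left. I'll enlarge both for measuring.

```bash
cat > h.py <<'E'
import cv2,numpy as np
from workcell import bot,camera
def ray(c,p):
    d=np.linalg.inv(c["intrinsics"])@np.array([p[0],p[1],1.]); T=c["T"]
    return T[:3,3],T[:3,:3]@d
def onz(c,p,z):
    o,d=ray(c,p); return o+d*(z-o[2])/d[2]
def tri(c1,p1,c2,p2):
    A=np.zeros((3,3));b=np.zeros(3);R=[ray(c1,p1),ray(c2,p2)]
    for o,d in R:
        d=d/np.linalg.norm(d);M=np.eye(3)-np.outer(d,d);A+=M;b+=M@o
    x=np.linalg.solve(A,b)
    return x,[np.linalg.norm(np.cross(x-o,d/np.linalg.norm(d))) for o,d in R]
def proj(c,X):
    T=c["T"];x=T[:3,:3].T@(np.array(X)-T[:3,3]);u=c["intrinsics"]@x;return u[:2]/u[2]
def crop(im,x,y,w,h,k,f):
    cv2.imwrite(f,cv2.resize(im[y:y+h,x:x+w],None,fx=k,fy=k,interpolation=cv2.INTER_CUBIC))
E
python3 - <<'E'
from h import *
t=cv2.imread("pics/top0.png");s=cv2.imread("pics/scene0.png")
a=[cv2.resize(q,(400,400),interpolation=2) for q in (t[250:350,385:485],s[235:315,135:235][:, :])]
crop(t,390,250,90,95,6,"pics/a1.png");crop(t,150,155,200,90,4,"pics/r1.png")
crop(s,135,240,100,65,8,"pics/a2.png");crop(s,310,195,160,130,5,"pics/r2.png")
E
```

```text
(no output)
```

View pics/a1.png

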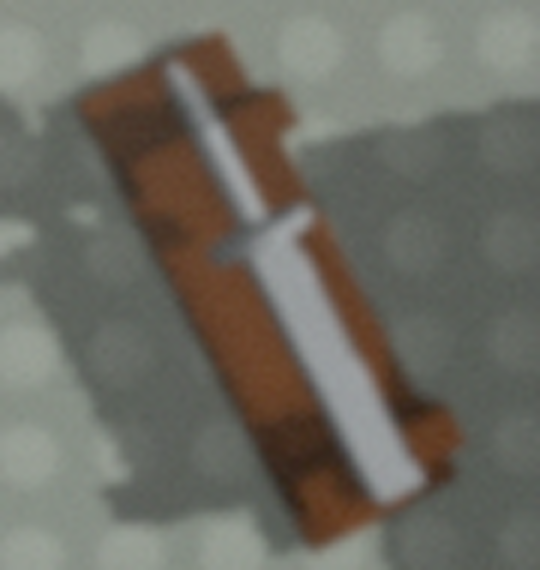

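View pics/r1.png

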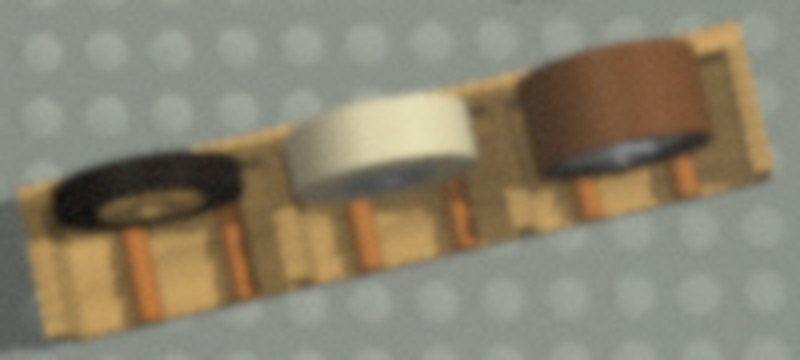

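View pics/a2.png

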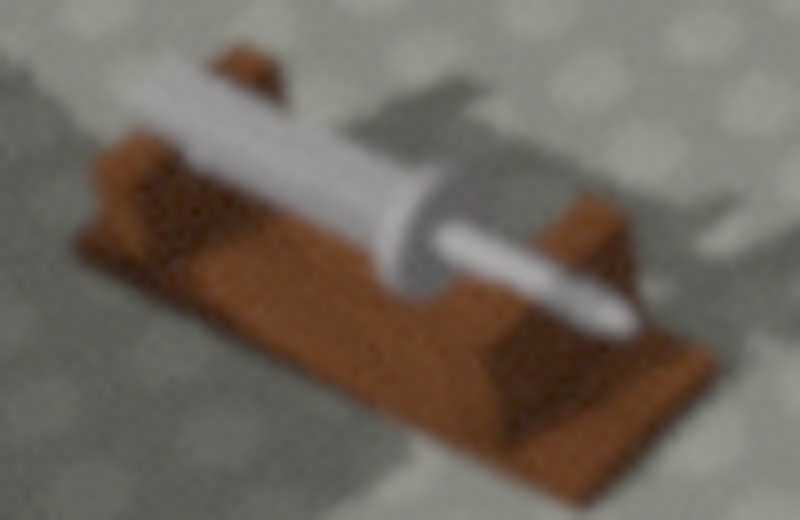

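View pics/r2.png

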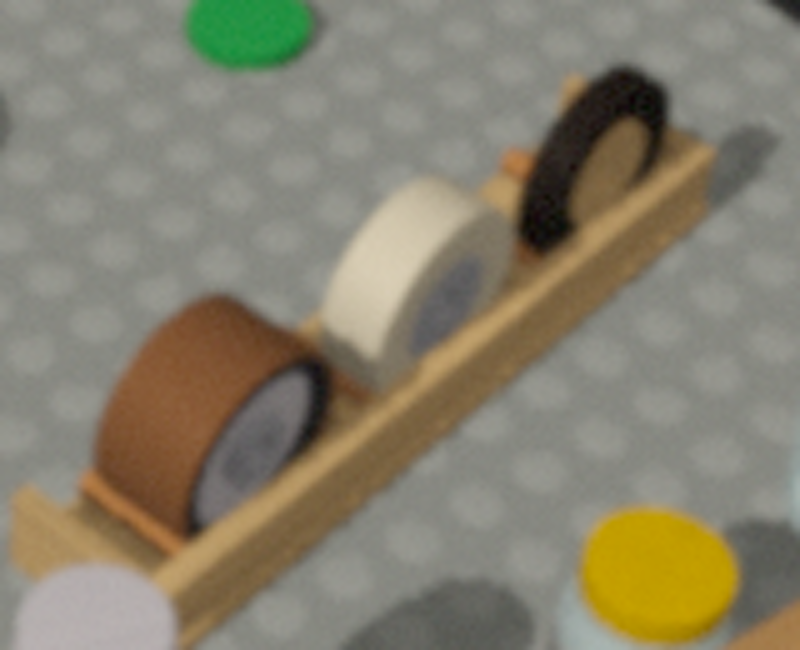

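```bash
python3 - <<'E'
from h import *
c=camera("top");s=camera("scene")
n=onz(c,(419.2,260.3),.045);t=onz(c,(457,332.2),.053)
print("nose",n,"tail",t,np.linalg.norm((n-t)[:2]),"yaw",np.degrees(np.arctan2(*(n-t)[[1,0]])))
print("tri nose",tri(c,(419.2,260.3),s,(214.4,280.6)))
for nm,p,z in [("FL",(160,240),.0),("FR",(342.5,198.8),.04),("BL",(155,201.8),.04),("BR",(335,160.5),.04)]:
    print(nm,onz(c,p,z))
b=onz(c,(155,201.8),.04)-onz(c,(335,160.5),.04);print(np.linalg.norm(b),np.degrees(np.arctan2(b[1],b[0]))-90)
E
```

```text
nose [ 0.496092   -0.23913525  0.045     ] tail [ 0.35611281 -0.30430128  0.053     ] 0.15440461885861376 yaw 24.963899895048822
tri nose (array([ 0.49678682, -0.23774117,  0.04525527]), [np.float64(0.0014970138709942933), np.float64(0.0014970138709942296)])
FL [0.5541646  0.28544061 0.        ]
FR [ 0.62256525 -0.09299839  0.04      ]
BL [0.62752506 0.28015894 0.04      ]
BR [ 0.70012593 -0.08037528  0.04      ]
0.36777140523747937 11.385402496679404
```

>>> drive_tool(deltas=[{"dx":-5,"dy":-4,"dz":0,"spin":-5,"fingers":6},{"dx":-10,"dy":-8,"dz":0,"spin":-10,"fingers":6},{"dx":-15,"dy":-12,"dz":0,"spin":-15,"fingers":6},{"dx":-20,"dy":-16.2,"dz":0,"spin":-20,"fingers":6},{"dx":-25,"dy":-20.3,"dz":0,"spin":-25,"fingers":6},{"dx":-30,"dy":-24.3,"dz":0,"spin":-30,"fingers":6},{"dx":-35,"dy":-28.3,"dz":0,"spin":-36,"fingers":6},{"dx":-40,"dy":-32.3,"dz":0,"spin":-42,"fingers":6}])

```text
time: 1.25
ee_pos: [0.4416, 0.1098, 0.4049]
tcp_rot: [-180.0, 0.0, -154.8]
wrist_force: [0.2, 1.7, -0.4]
opening: 0.06
```

>>> drive_tool(deltas=[{"dx":2.9,"dy":-4.9,"dz":0.6,"spin":0,"fingers":6},{"dx":5.8,"dy":-9.7,"dz":1.2,"spin":0,"fingers":6},{"dx":8.8,"dy":-14.6,"dz":1.9,"spin":0,"fingers":6},{"dx":11.7,"dy":-19.4,"dz":2.5,"spin":0,"fingers":6},{"dx":14.6,"dy":-24.2,"dz":3.2,"spin":0,"fingers":6},{"dx":17.6,"dy":-29.1,"dz":3.9,"spin":0,"fingers":6},{"dx":20.5,"dy":-33.9,"dz":4.5,"spin":0,"fingers":6},{"dx":20.5,"dy":-33.9,"dz":4.5,"spin":0,"fingers":6}])

```text
time: 2.25
ee_pos: [0.3975, -0.285, 0.3585]
tcp_rot: [179.9, -0.1, -155.3]
wrist_force: [0.1, 0.8, 0.0]
opening: 0.06
```

```bash
python3 - <<'E'
from h import *
c=camera("wrist");cv2.imwrite("pics/w1.png",c["image"]);np.savez("w1.npz",K=c["intrinsics"],T=c["T"])
t=camera("top");cv2.imwrite("pics/t1.png",t["image"])
o=bot.get_obs();print(o["time"],o["ee_pos"],o["tcp_rot"],o["q"])
E
```

```text
2.35 [ 0.39810141 -0.28240814  0.35941985] [ 1.79946906e+02 -1.31612677e-02 -1.55094628e+02] [-3.53548195e+01 -4.15684966e+00 -4.13201463e+00  9.00774643e+01
  1.49099582e-02 -6.02601927e+01]
```

View pics/w1.png

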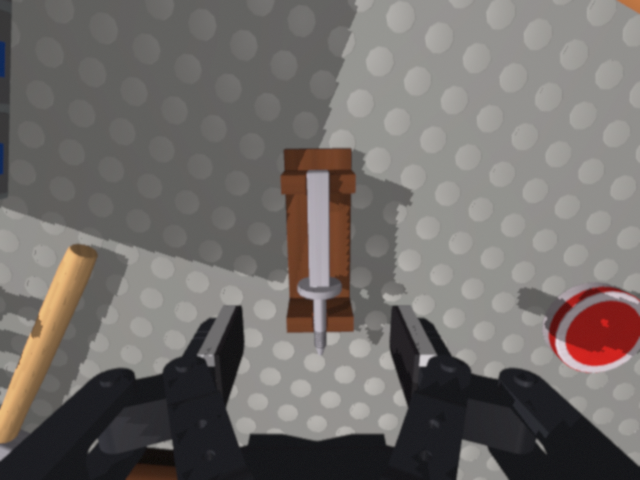

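The wrist view shows the arbor in its rest: tail at (318,171), collar at (319,287), nose at (321,352), between the open fingers. Next I fit its axis from a mask.

```bash
python3 - <<'E'
from h import *
im=cv2.imread("pics/w1.png");z=np.load("w1.npz");c=dict(intrinsics=z["K"],T=z["T"])
hsv=cv2.cvtColor(im,cv2.COLOR_BGR2HSV)
m=((hsv[...,1]<70)&(hsv[...,2]>95)).astype(np.uint8)
for r in list(range(166,285,8))+[287,292,296,300,305,310,315,320,325,330,335,340,345,350,353,356]:
    xs=np.where(m[r,290:350])[0]+290
    print(r,xs.min() if len(xs) else None,xs.max() if len(xs) else None,len(xs))
crop(im,270,140,100,225,2.6 and 2.6,"pics/w1c.png")
E
```

```text
166 None None 0
174 306 328 23
182 306 328 23
190 307 328 22
198 307 328 22
206 307 329 23
214 307 328 22
222 307 329 23
230 308 329 22
238 308 329 22
246 308 329 22
254 308 329 22
262 308 329 22
270 309 329 21
278 304 329 26
287 297 338 42
292 298 339 41
296 301 335 35
300 313 324 12
305 313 324 12
310 313 324 12
315 313 324 12
320 313 324 12
325 313 324 12
330 314 323 10
335 290 349 57
340 290 349 57
345 290 349 58
350 290 349 60
353 290 349 60
356 290 349 60
```

View pics/w1c.png

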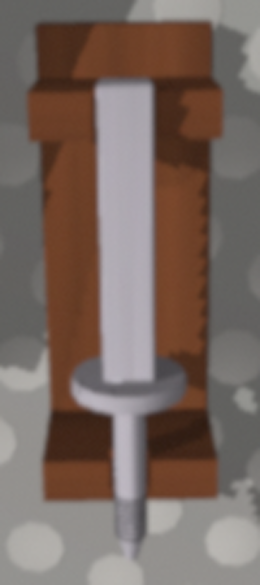

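```bash
python3 - <<'E'
from h import *
z=np.load("w1.npz");c=dict(intrinsics=z["K"],T=z["T"])
a=onz(c,(317.2,174),.053);b=onz(c,(319,262),.053);t=onz(c,(317.2,171),.053)
s1=onz(c,(318.6,302),.045);n=onz(c,(320.2,353.5),.045)
yaw=lambda p,q:np.degrees(np.arctan2(*(q-p)[[1,0]]))
print("yaw shank",yaw(a,b),"tail-spigot",yaw(a,s1),"tail-nose",yaw(a,n),"len",np.linalg.norm((n-t)[:2]))
for i in (174,262):print("width",np.linalg.norm(onz(c,(306,i),.053)-onz(c,(328.6,i),.053)))
u=(n-t)[:2]/np.linalg.norm((n-t)[:2])
# grip: mean of tail+50 and nose-106 (perp)
print(t,n,"grip from tail",t[:2]+50e-3*u,"from nose",n[:2]-.106*u)
o=bot.get_obs();print(o["ee_pos"],o["tcp_rot"])
g=(t[:2]+.05*u+n[:2]-.106*u)/2;y=np.radians(o["tcp_rot"][2]);d=g-o["ee_pos"][:2]
print("grip",g,"dx dy cm",100*(d@[np.cos(y),np.sin(y)]),100*(d@[np.sin(y),-np.cos(y)]))
E
```

```text
yaw shank 25.93043590354071 tail-spigot 25.382488150199674 tail-nose 25.713787538546228 len 0.15644256590750436
width 0.01625857965188635
width 0.01747722092357582
[ 0.3543545  -0.30335678  0.053     ] [ 0.49532057 -0.23551254  0.045     ] grip from tail [ 0.39940812 -0.28167335] from nose [ 0.3998069  -0.28148142]
[ 0.39810141 -0.28240814  0.35941985] [ 1.79946906e+02 -1.31612677e-02 -1.55094628e+02]
grip [ 0.39960751 -0.28157739] dx dy cm -0.17158826486788575 0.011925052095754476
```

>>> drive_tool(deltas=[{"dx":-0.2,"dy":0,"dz":3,"spin":-0.5,"fingers":6},{"dx":-0.2,"dy":0,"dz":7,"spin":-0.5,"fingers":6},{"dx":-0.2,"dy":0,"dz":11,"spin":-0.5,"fingers":6},{"dx":-0.2,"dy":0,"dz":14,"spin":-0.5,"fingers":6},{"dx":-0.2,"dy":0,"dz":15.5,"spin":-0.5,"fingers":5},{"dx":-0.2,"dy":0,"dz":16,"spin":-0.5,"fingers":4},{"dx":-0.2,"dy":0,"dz":16,"spin":-0.5,"fingers":3},{"dx":-0.2,"dy":0,"dz":16,"spin":-0.5,"fingers":2.6}])

```text
time: 3.35
ee_pos: [0.4005, -0.2814, 0.2009]
tcp_rot: [-179.9, 0.0, -154.5]
wrist_force: [0.5, -0.3, -0.6]
opening: 0.0257
```

```bash
python3 - <<'E'
from h import *
c=camera("wrist");cv2.imwrite("pics/w2.png",c["image"])
o=bot.get_obs();print(o["time"],o["ee_pos"],o["tcp_rot"],o["wrist_force"])
E
```

```text
3.4 [ 0.40048495 -0.28145532  0.20073133] [-1.79920764e+02  4.66379736e-02 -1.54506600e+02] [ 0.66693809  0.5814202  -0.48536698]
```

View pics/w2.png

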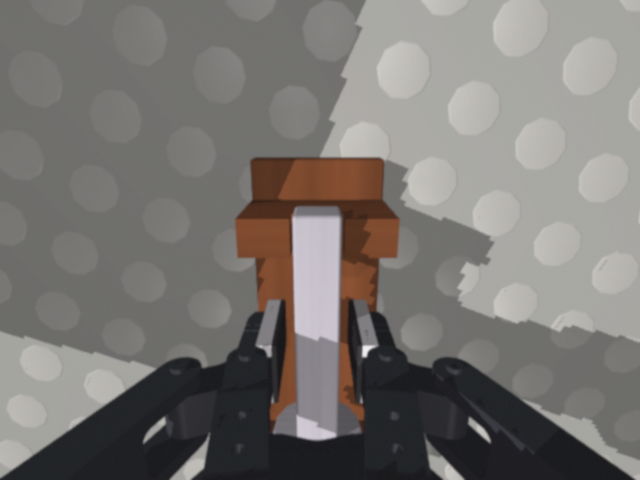

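The shank (columns 293–341) lies centred and parallel between the pads (282/355), so I close and lift.

>>> drive_tool(deltas=[{"dx":0,"dy":0,"dz":0,"spin":0,"fingers":1},{"dx":0,"dy":0,"dz":0,"spin":0,"fingers":1},{"dx":0,"dy":0,"dz":0,"spin":0,"fingers":1},{"dx":0,"dy":0,"dz":0,"spin":0,"fingers":1},{"dx":0,"dy":0,"dz":-1,"spin":0,"fingers":1},{"dx":0,"dy":0,"dz":-3,"spin":0,"fingers":1},{"dx":0,"dy":0,"dz":-6,"spin":0,"fingers":1},{"dx":0,"dy":0,"dz":-8,"spin":0,"fingers":1}], force=100)

```text
time: 4.4
ee_pos: [0.4002, -0.2813, 0.2813]
tcp_rot: [-180.0, 0.0, -154.5]
wrist_force: [0.5, 0.0, -1.8]
opening: 0.0139
```

```bash
python3 - <<'E'
from h import *
o=bot.get_obs();print(o["time"],o["ee_pos"],o["tcp_rot"],o["wrist_force"],o["opening"])
c=camera("wrist");cv2.imwrite("pics/w3.png",c["image"])
c=camera("scene");cv2.imwrite("pics/s3.png",c["image"])
c=camera("top");cv2.imwrite("pics/t3.png",c["image"])
E
```

```text
4.4 [ 0.40017874 -0.28130332  0.28128402] [-1.79962247e+02  1.88328754e-02 -1.54508534e+02] [ 0.4765248   0.0405632  -1.82784549] 0.013906004855361608
```

View pics/s3.png

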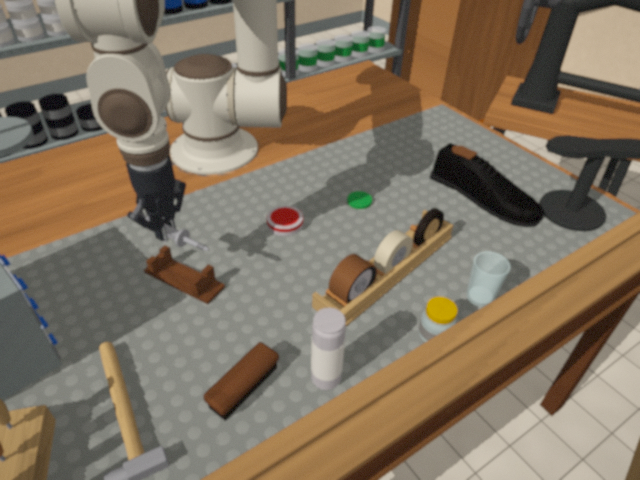

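View pics/t3.png

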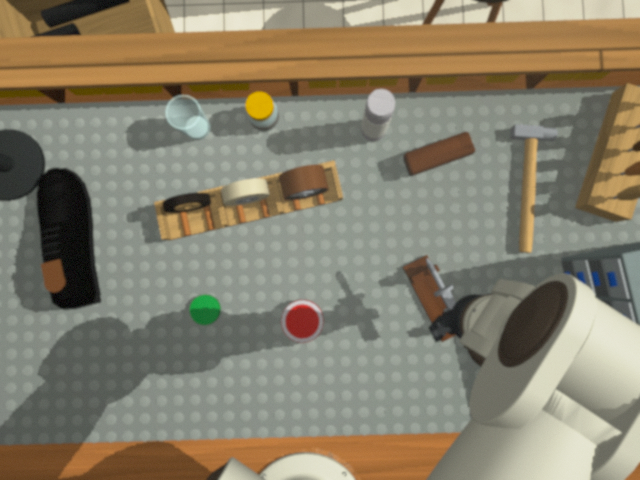

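View pics/w3.png

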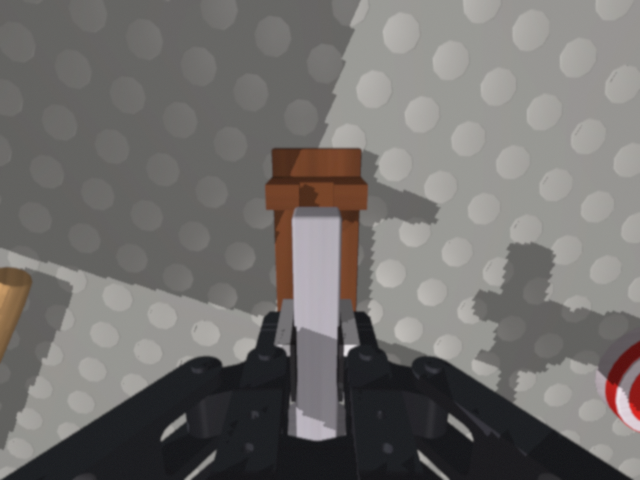

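The arbor is held level at opening 13.9 mm and the wrist carries its weight. Now I go to a look position in front of the rack, to the right of the felt wheel.

>>> drive_tool(deltas=[{"dx":-2,"dy":1.3,"dz":-3,"spin":2,"fingers":1},{"dx":-6,"dy":4,"dz":-6,"spin":4,"fingers":1},{"dx":-11,"dy":7.4,"dz":-9,"spin":6,"fingers":1},{"dx":-16,"dy":10.8,"dz":-12,"spin":8,"fingers":1},{"dx":-21,"dy":14.2,"dz":-12,"spin":11,"fingers":1},{"dx":-25.5,"dy":17.2,"dz":-12,"spin":14,"fingers":1},{"dx":-28.2,"dy":19,"dz":-12,"spin":14,"fingers":1},{"dx":-28.2,"dy":19,"dz":-12,"spin":14,"fingers":1}])

```text
time: 5.55
ee_pos: [0.5738, 0.0137, 0.3974]
tcp_rot: [180.0, -0.2, -168.3]
wrist_force: [-0.1, -0.8, -2.9]
opening: 0.0143
```

```bash
python3 - <<'E'
from h import *
c=camera("wrist");cv2.imwrite("pics/w4.png",c["image"]);o=bot.get_obs();np.savez("w4.npz",K=c["intrinsics"],T=c["T"])
print(o["time"],o["ee_pos"],o["tcp_rot"],o["wrist_force"],o["opening"]);print(c["T"].round(4))
E
```

```text
5.6 [0.57326389 0.01246313 0.39787771] [ 1.79977155e+02 -1.62305220e-01 -1.68399211e+02] [-0.39697619 -0.04104915 -2.64864444] 0.014078995483872864
[[-2.021e-01  9.339e-01  2.949e-01  4.972e-01]
 [ 9.794e-01  1.927e-01  6.070e-02 -1.400e-03]
 [-1.000e-04  3.011e-01 -9.536e-01  3.668e-01]
 [ 0.000e+00  0.000e+00  0.000e+00  1.000e+00]]
```

View pics/w4.png

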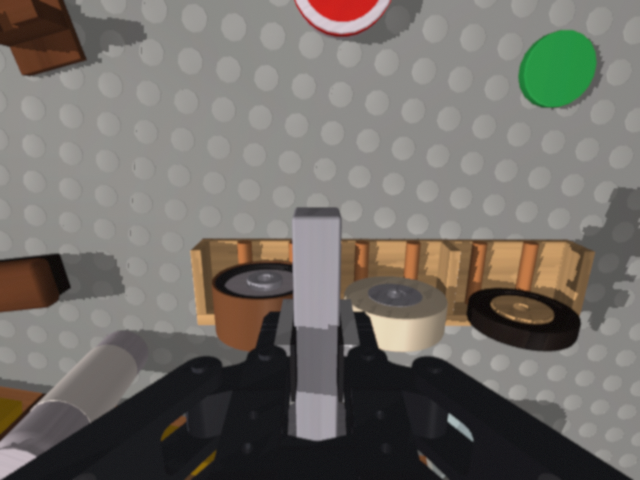

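The wrist view shows the felt wheel at (396,310) with its bore near (396,294), and the rack front edge along row 240. Enlarging.

```bash
python3 - <<'E'
from h import *
im=cv2.imread("pics/w4.png")
crop(im,340,265,115,90,6.9,"pics/w4c.png");crop(im,185,225,420,110,1.9,"pics/w4d.png")
E
```

```text
(no output)
```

View pics/w4c.png

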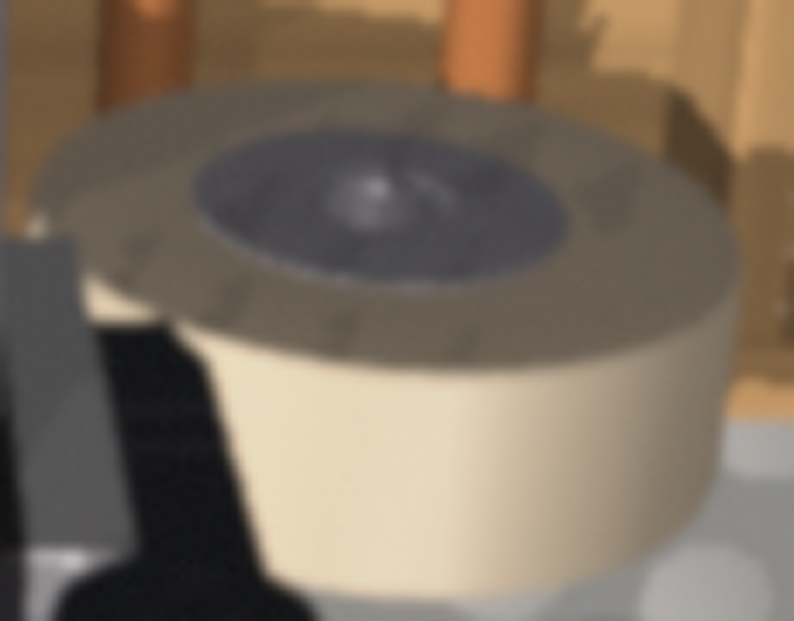

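View pics/w4d.png

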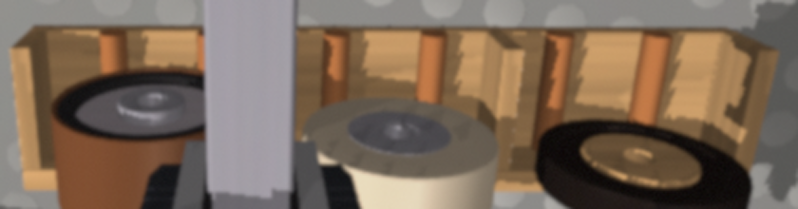

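```bash
python3 - <<'E'
from h import *
z=np.load("w4.npz");c=dict(intrinsics=z["K"],T=z["T"])
for a,b,h in [((205,239.4),(567.6,240.6),0),((191.3,249.7),(592.9,250.3),.04)]:
    p,q=onz(c,a,h),onz(c,b,h);d=q-p;m=(p+q)/2
    print(p,q,np.linalg.norm(d),"rack yaw",np.degrees(np.arctan2(d[1],d[0]))-90,"front mid",m)
w=onz(c,(395.2,294.1),.06);print("wheel front",w)
# bush / felt extents check in vertical plane through w
yw=np.radians(11.5);n=np.array([np.cos(yw),np.sin(yw),0])
def onp(p):
    o,d=ray(c,p);return o+d*((w-o)@n)/(d@n)
f=lambda x,y:(340+x/6.9,265+y/6.9)
for nm,p in dict(fl=(32,200),fr=(742,250),ft=(300,80),fb=(450,371),bl=(193,190),br=(570,220),bt=(330,128),bb=(430,288)).items():
    X=onp(f(*p))-w; print(nm,"lat",X@[-n[1],n[0],0],"z",X[2],"r",np.linalg.norm(X))
# top and scene check
print(w, c["T"][:3,3])
from workcell import camera
t=camera("top");s=camera("scene")
print("proj top",proj(t,w),"scene back",proj(s,w+.03*n))
E
```

```text
[ 0.62690463 -0.08997208  0.        ] [0.55391956 0.27001423 0.        ] 0.36731044478777825 rack yaw 11.461026889928462 front mid [0.5904121  0.09002108 0.        ]
[ 0.62502498 -0.09139787  0.04      ] [0.55173414 0.26663053 0.04      ] 0.36545298409510124 rack yaw 11.569003146729742 front mid [0.58837956 0.08761633 0.04      ]
wheel front [0.62206901 0.09557453 0.06      ]
fl lat -0.044855000047989715 z 3.083232410072689e-05 r 0.04485501064471356
fr lat 0.04177668716782689 z 0.014095579215028742 r 0.04409055391039698
ft lat -0.0034872751189042313 z -0.04093481622490952 r 0.0410830897952192
fb lat -0.001196118481954025 z 0.0450743776541237 r 0.04509024529018929
bl lat -0.023745066569883296 z -0.003163029999880329 r 0.02395481048116082
br lat 0.02281772206293389 z 0.005603844577883932 r 0.023495776518225125
bt lat -0.0023025615867652157 z -0.023575333737928084 r 0.023687510437264973
bb lat 0.0009869503469046585 z 0.024625537826488297 r 0.024645307549938614
[0.62206901 0.09557453 0.06      ] [ 0.49716983 -0.0014225   0.36680312]
proj top [245.81547275 200.26218924] scene back [399.39088453 255.13947977]
```

Measurements agree: bush radius 24 mm all round, rack yaw 11.5°, wheel front bore (0.622, 0.0956, 0.060). Now to the pre-insertion pose, nose 30 mm short of the wheel, back first and then down.

>>> drive_tool(deltas=[{"dx":3.5,"dy":3,"dz":1,"spin":0,"fingers":1},{"dx":7.1,"dy":6,"dz":3,"spin":0,"fingers":1},{"dx":7.1,"dy":7.2,"dz":7,"spin":0,"fingers":1},{"dx":7.1,"dy":7.2,"dz":11,"spin":0,"fingers":1},{"dx":7.1,"dy":7.2,"dz":15,"spin":0,"fingers":1},{"dx":7.1,"dy":7.2,"dz":18.2,"spin":0,"fingers":1},{"dx":7.1,"dy":7.2,"dz":18.2,"spin":0,"fingers":1},{"dx":7.1,"dy":7.2,"dz":18.2,"spin":0,"fingers":1}])

```text
time: 6.7
ee_pos: [0.4892, 0.0675, 0.2191]
tcp_rot: [-180.0, 0.1, -168.6]
wrist_force: [-0.4, -0.3, -2.1]
opening: 0.0142
```

```bash
python3 - <<'E'
from h import *
o=bot.get_obs();print(o["time"],o["ee_pos"],o["tcp_rot"],o["wrist_force"],o["opening"])
t=camera("top");s=camera("scene");w=camera("wrist")
o=bot.get_obs();y=np.radians(o["tcp_rot"][2]);u=-np.array([np.cos(y),np.sin(y),0])
O=o["ee_pos"]+.0456*u-[0,0,.1557];print("nose pred",O+.06*u,o["ee_pos"])
W=np.array([.62207,.09557,.06]);n=np.array([np.cos(np.radians(11.5)),np.sin(np.radians(11.5)),0])
print("nose rel wheel: along",(O+.06*u-W)@n,"lat",(O+.06*u-W)@[-n[1],n[0],0],"z",O[2]-.06)
for nm,c in (("top",t),("scene",s)): print(nm,"nose",proj(c,O+.06*u),"collar",proj(c,O),"wheel",proj(c,W))
crop(t["image"],200,160,100,75,8,"pics/t5.png");crop(s["image"],290,170,150,110,5.3,"pics/s5.png");cv2.imwrite("pics/w5.png",w["image"])
E
```

```text
6.7 [0.48923222 0.06750092 0.21912986] [-1.79991953e+02  8.85461089e-02 -1.68558928e+02] [-0.40642788 -0.26102629 -2.05593117] 0.014196304796589685
nose pred [0.59301469 0.08889565 0.06369044] [0.48952459 0.06789189 0.21939044]
nose rel wheel: along -0.02980266388399181 lat -0.0007476627705483314 z 0.003690439914995708
top nose [249.16238273 214.77517082] collar [255.88163339 244.96503235] wheel [245.81779186 200.26161464]
scene nose [376.31368812 239.82899614] collar [354.4686195  226.41092059] wheel [387.67022822 247.93143156]
```

View pics/t5.png

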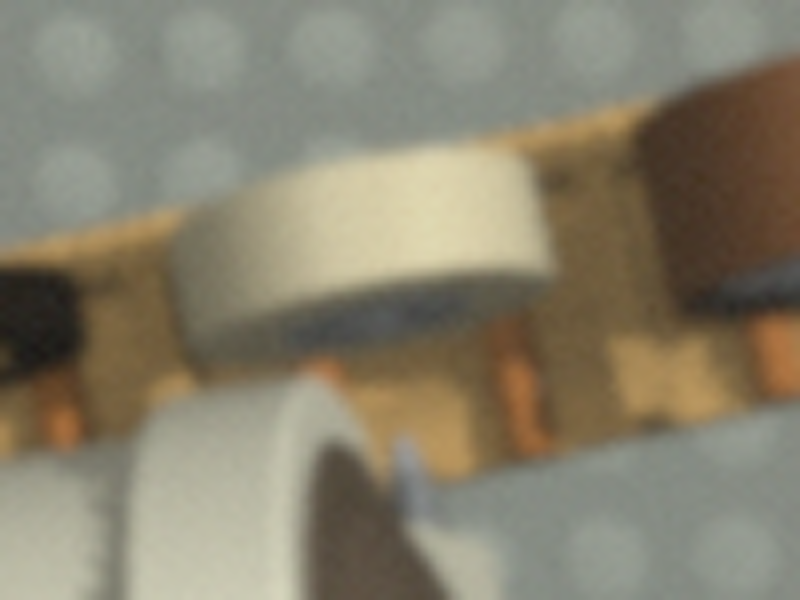

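View pics/s5.png

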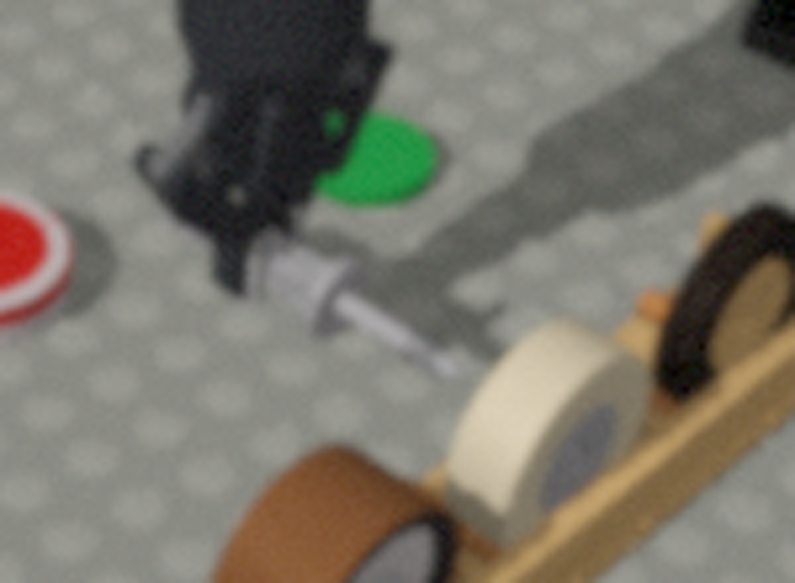

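View pics/w5.png

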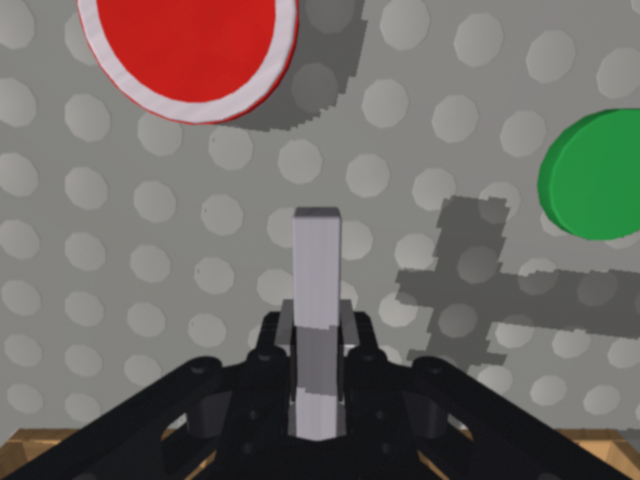

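Nose, collar and wheel match the predictions to 1–2 px in both views, and the arbor is level. I lower it 3.7 mm, shift 0.6 mm left and start inserting.

>>> drive_tool(deltas=[{"dx":0,"dy":0.06,"dz":0.37,"spin":0,"fingers":1},{"dx":0,"dy":0.06,"dz":0.37,"spin":0,"fingers":1},{"dx":-0.8,"dy":0.06,"dz":0.37,"spin":0,"fingers":1},{"dx":-1.6,"dy":0.06,"dz":0.37,"spin":0,"fingers":1},{"dx":-2.4,"dy":0.06,"dz":0.37,"spin":0,"fingers":1},{"dx":-3.2,"dy":0.06,"dz":0.37,"spin":0,"fingers":1},{"dx":-4,"dy":0.06,"dz":0.37,"spin":0,"fingers":1},{"dx":-4,"dy":0.06,"dz":0.37,"spin":0,"fingers":1}])

```text
time: 7.85
ee_pos: [0.5286, 0.0767, 0.2138]
tcp_rot: [-180.0, -0.0, -168.5]
wrist_force: [0.2, 0.4, -3.1]
opening: 0.0143
```

```bash
cat > chk.py <<'E'
from h import *
import sys
o=bot.get_obs();y=np.radians(o["tcp_rot"][2]);u=-np.array([np.cos(y),np.sin(y),0])
O=o["ee_pos"]+.0456*u-[0,0,.1557]
W=np.array([.62207,.09557,.06]);n=np.array([np.cos(np.radians(11.5)),np.sin(np.radians(11.5)),0])
print(o["time"],o["ee_pos"],o["tcp_rot"],o["wrist_force"],o["torque"],o["opening"])
print("nose rel wheel: along",(O+.06*u-W)@n,"lat",(O+.06*u-W)@[-n[1],n[0],0],"z",O[2]-.06)
t=camera("top");s=camera("scene")
k=sys.argv[1]
crop(t["image"],150,150,200,90,4,f"pics/t{k}.png");crop(s["image"],290,170,180,140,4.2,f"pics/s{k}.png")
E
python3 chk.py 6
```

```text
7.85 [0.52856526 0.07670007 0.21383345] [-1.79999178e+02 -1.20776674e-02 -1.68503074e+02] [ 0.22286672  0.44273572 -3.11682025] [0.03780926 0.08259013 0.00568569] 0.014304980195435985
nose rel wheel: along 0.010210338661487545 lat 0.0001450669612216897 z -0.0018665492081366697
```

View pics/s6.png

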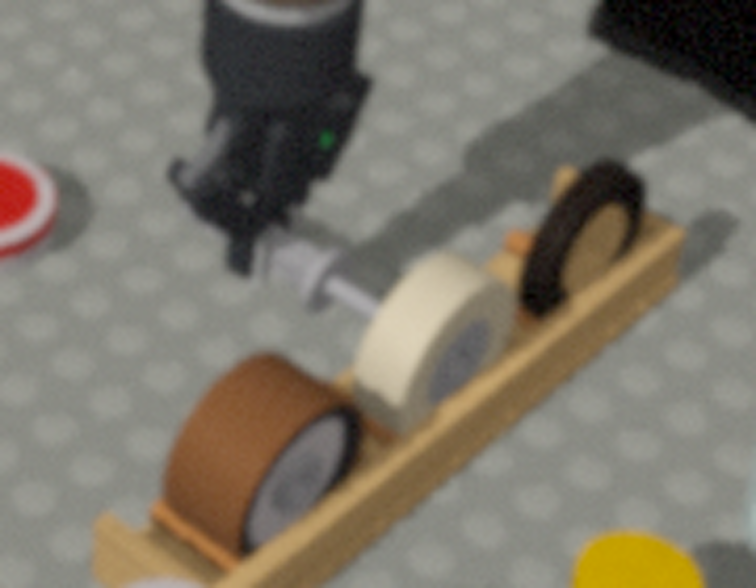

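The nose is about 10 mm in with no contact force, so it is in the bore. Continue, with a slight height trim.

>>> drive_tool(deltas=[{"dx":-0.6,"dy":0,"dz":-0.08,"spin":0,"fingers":1},{"dx":-1.2,"dy":0,"dz":-0.08,"spin":0,"fingers":1},{"dx":-1.8,"dy":0,"dz":-0.08,"spin":0,"fingers":1},{"dx":-2.4,"dy":0,"dz":-0.08,"spin":0,"fingers":1},{"dx":-3,"dy":0,"dz":-0.08,"spin":0,"fingers":1},{"dx":-3.6,"dy":0,"dz":-0.08,"spin":0,"fingers":1},{"dx":-4.2,"dy":0,"dz":-0.08,"spin":0,"fingers":1},{"dx":-4.2,"dy":0,"dz":-0.08,"spin":0,"fingers":1}])

```text
time: 8.95
ee_pos: [0.5696, 0.085, 0.2147]
tcp_rot: [180.0, -0.0, -168.5]
wrist_force: [-0.3, 0.7, -2.8]
opening: 0.0143
```

```bash
python3 chk.py 7
```

```text
8.95 [0.56958747 0.08504119 0.21468402] [ 1.79997546e+02 -5.12850060e-03 -1.68504178e+02] [-0.32094667  0.67207105 -2.75026726] [ 0.00709201  0.02406668 -0.03614099] 0.014303919216358336
nose rel wheel: along 0.052071963645706015 lat 0.00013819600758028087 z -0.0010159798630743344
```

View pics/s7.png

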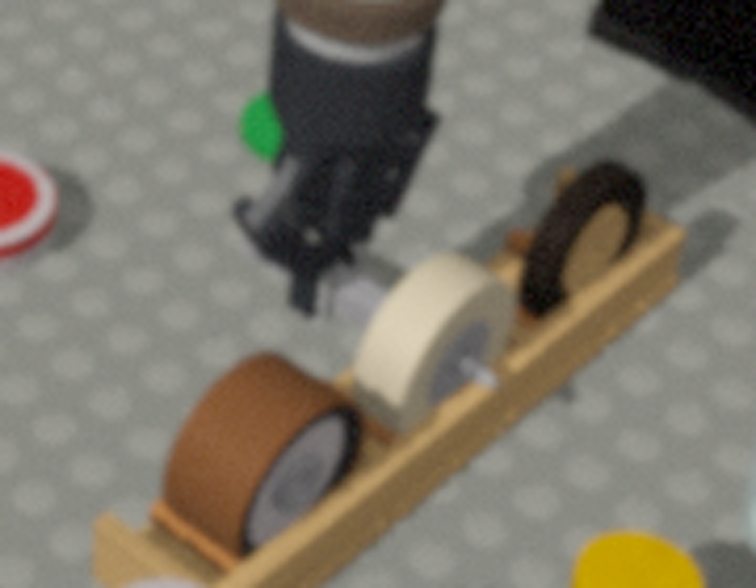

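View pics/t7.png

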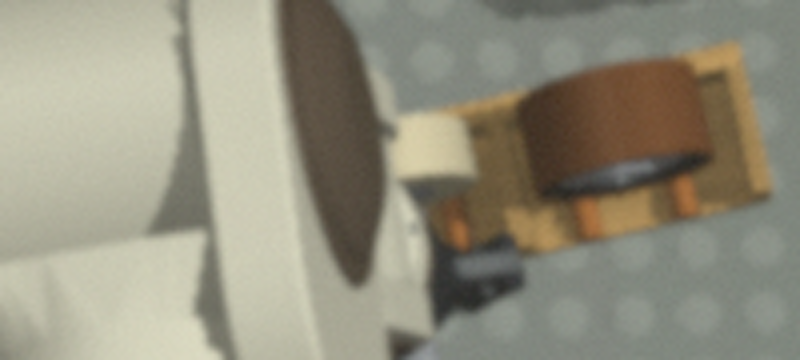

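The spigot shows at the back, scene crop (480,370). About 8 mm are left, so I close slowly while watching the force.

>>> drive_tool(deltas=[{"dx":-0.15,"dy":0,"dz":0,"spin":0,"fingers":1},{"dx":-0.3,"dy":0,"dz":0,"spin":0,"fingers":1},{"dx":-0.45,"dy":0,"dz":0,"spin":0,"fingers":1},{"dx":-0.55,"dy":0,"dz":0,"spin":0,"fingers":1},{"dx":-0.65,"dy":0,"dz":0,"spin":0,"fingers":1},{"dx":-0.75,"dy":0,"dz":0,"spin":0,"fingers":1},{"dx":-0.8,"dy":0,"dz":0,"spin":0,"fingers":1},{"dx":-0.8,"dy":0,"dz":0,"spin":0,"fingers":1}])

```text
time: 10.05
ee_pos: [0.5771, 0.0866, 0.2147]
tcp_rot: [180.0, -0.0, -168.5]
wrist_force: [0.6, 0.4, -2.0]
opening: 0.0141
```

No contact yet; onward in 0.5 mm steps.

>>> drive_tool(deltas=[{"dx":-0.05,"dy":0,"dz":0,"spin":0,"fingers":1},{"dx":-0.1,"dy":0,"dz":0,"spin":0,"fingers":1},{"dx":-0.15,"dy":0,"dz":0,"spin":0,"fingers":1},{"dx":-0.15,"dy":0,"dz":0,"spin":0,"fingers":1},{"dx":-0.2,"dy":0,"dz":0,"spin":0,"fingers":1},{"dx":-0.2,"dy":0,"dz":0,"spin":0,"fingers":1},{"dx":-0.2,"dy":0,"dz":0,"spin":0,"fingers":1},{"dx":-0.2,"dy":0,"dz":0,"spin":0,"fingers":1}])

```text
time: 11.05
ee_pos: [0.5786, 0.0869, 0.2147]
tcp_rot: [180.0, -0.1, -168.5]
wrist_force: [-5.6, -2.2, 0.8]
opening: 0.0144
```

```bash
python3 chk.py 8
```

```text
11.05 [0.57861284 0.08685656 0.21469539] [ 1.79999748e+02 -7.93672557e-02 -1.68509386e+02] [-5.62724099 -2.15456958  0.8228353 ] [-0.21936015  1.02654189  0.01469247] 0.014413040508682771
nose rel wheel: along 0.06127807225947014 lat 0.0001081468997464555 z -0.0010046123621573755
```

View pics/s8.png

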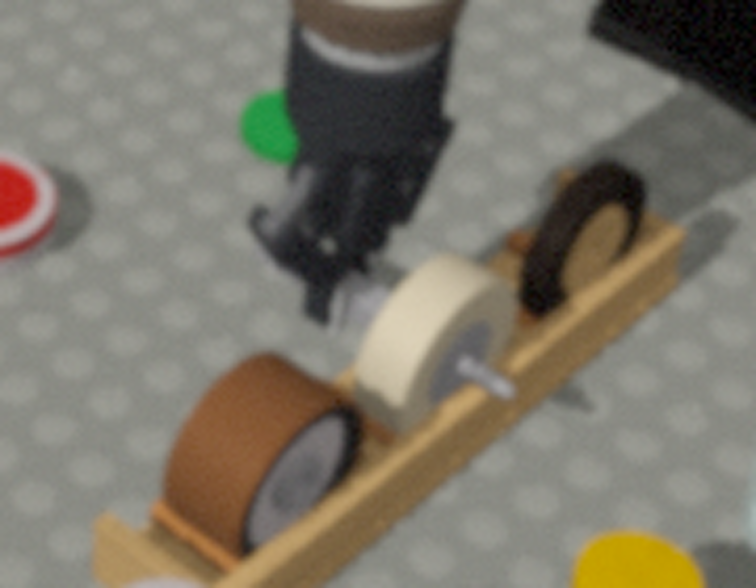

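The collar is in contact: 6 N of push at the predicted depth, nose standing well out at the back. I ease off 0.8 mm, then lift slowly.

>>> drive_tool(deltas=[{"dx":0.08,"dy":0,"dz":0,"spin":0,"fingers":1},{"dx":0.08,"dy":0,"dz":-0.1,"spin":0,"fingers":1},{"dx":0.08,"dy":0,"dz":-0.2,"spin":0,"fingers":1},{"dx":0.08,"dy":0,"dz":-0.4,"spin":0,"fingers":1},{"dx":0.08,"dy":0,"dz":-0.7,"spin":0,"fingers":1},{"dx":0.08,"dy":0,"dz":-1.1,"spin":0,"fingers":1},{"dx":0.08,"dy":0,"dz":-1.5,"spin":0,"fingers":1},{"dx":0.08,"dy":0,"dz":-1.8,"spin":0,"fingers":1}], force=110)

```text
time: 12.15
ee_pos: [0.5783, 0.0868, 0.2332]
tcp_rot: [-180.0, 0.0, -168.5]
wrist_force: [0.5, -0.3, -4.0]
opening: 0.0139
```

```bash
python3 chk.py 9
```

```text
12.15 [0.57830973 0.08678762 0.23320157] [-1.79998192e+02  1.93976355e-02 -1.68506989e+02] [ 0.45222492 -0.25459894 -4.04272423] [-0.030134    0.15200692 -0.061683  ] 0.013938707101577623
nose rel wheel: along 0.06096731011082896 lat 0.00010544612070254806 z 0.017501572160102896
```

View pics/s9.png

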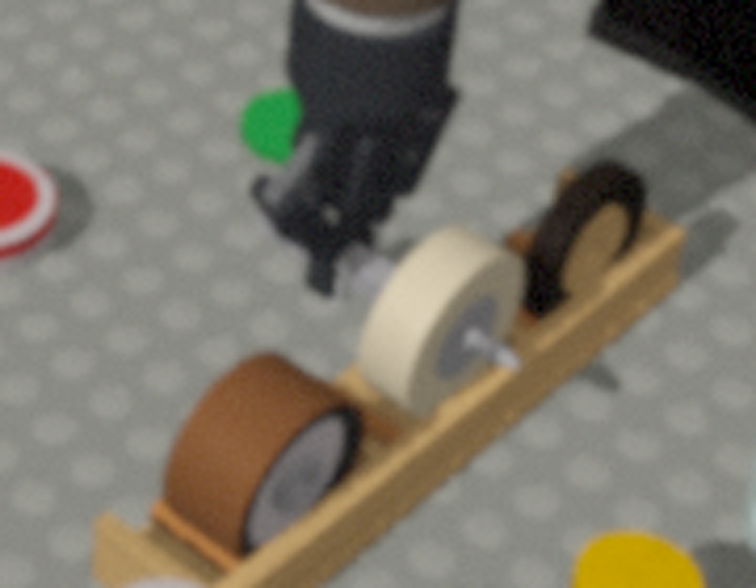

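The wheel rises with the arbor, clear of the rails, and the force is up by its weight (−4.0 N). I go on to about 10 cm.

>>> drive_tool(deltas=[{"dx":0,"dy":0,"dz":-0.4,"spin":0,"fingers":1},{"dx":0,"dy":0,"dz":-1.0,"spin":0,"fingers":1},{"dx":0,"dy":0,"dz":-1.7,"spin":0,"fingers":1},{"dx":0,"dy":0,"dz":-2.4,"spin":0,"fingers":1},{"dx":0,"dy":0,"dz":-3.1,"spin":0,"fingers":1},{"dx":0,"dy":0,"dz":-3.8,"spin":0,"fingers":1},{"dx":0,"dy":0,"dz":-4.4,"spin":0,"fingers":1},{"dx":0,"dy":0,"dz":-4.8,"spin":0,"fingers":1}])

```text
time: 13.25
ee_pos: [0.5783, 0.0868, 0.2812]
tcp_rot: [180.0, 0.0, -168.5]
wrist_force: [-0.6, -0.3, -4.9]
opening: 0.0142
```

>>> drive_tool(deltas=[{"dx":0,"dy":0,"dz":-0.5,"spin":0,"fingers":1},{"dx":0,"dy":0,"dz":-1.1,"spin":0,"fingers":1},{"dx":0,"dy":0,"dz":-1.8,"spin":0,"fingers":1},{"dx":0,"dy":0,"dz":-2.5,"spin":0,"fingers":1},{"dx":0,"dy":0,"dz":-3.1,"spin":0,"fingers":1},{"dx":0,"dy":0,"dz":-3.5,"spin":0,"fingers":1},{"dx":0,"dy":0,"dz":-3.7,"spin":0,"fingers":1},{"dx":0,"dy":0,"dz":-3.8,"spin":0,"fingers":1}])

```text
time: 14.25
ee_pos: [0.5783, 0.0868, 0.3187]
tcp_rot: [180.0, -0.0, -168.5]
wrist_force: [0.4, -0.1, -3.1]
opening: 0.0141
```

>>> drive_tool(deltas=[{"dx":0,"dy":0,"dz":0,"spin":0,"fingers":1},{"dx":0,"dy":0,"dz":0,"spin":0,"fingers":1},{"dx":0,"dy":0,"dz":0,"spin":0,"fingers":1},{"dx":0,"dy":0,"dz":0,"spin":0,"fingers":1},{"dx":0,"dy":0,"dz":0,"spin":0,"fingers":1},{"dx":0,"dy":0,"dz":0,"spin":0,"fingers":1},{"dx":0,"dy":0,"dz":0,"spin":0,"fingers":1},{"dx":0,"dy":0,"dz":0,"spin":0,"fingers":1}])

```text
time: 15.25
ee_pos: [0.5782, 0.0868, 0.3188]
tcp_rot: [180.0, -0.0, -168.5]
wrist_force: [-0.9, 0.2, -4.2]
opening: 0.0142
```

```bash
python3 chk.py 10; python3 - <<'E'
from h import *
s=camera("scene");t=camera("top");cv2.imwrite("pics/sf.png",s["image"]);crop(s["image"],320,130,140,110,5.5,"pics/sfc.png");cv2.imwrite("pics/tf.png",t["image"])
o=bot.get_obs();y=np.radians(o["tcp_rot"][2]);u=-np.array([np.cos(y),np.sin(y),0]);O=o["ee_pos"]+.0456*u-[0,0,.1557]
for d in (0,.03,.06):print(d,(proj(s,O+d*u)-[320,130])*5.5)
print(np.abs(o["qd"]).max())
E
```

```text
15.25 [0.57824987 0.08679716 0.31878505] [ 1.79999501e+02 -9.72150001e-04 -1.68504943e+02] [-0.86636832  0.1668757  -4.18096789] [-0.00965948  0.07476675  0.03088153] 0.014204672311561684
nose rel wheel: along 0.06091055096903196 lat 0.00013049520077909634 z 0.10308504988420797
0 [408.58975106 432.56012736]
0.03 [478.41791535 471.68523527]
0.06 [550.52956416 512.08979224]
0.1758216338061499
```

View pics/sfc.png

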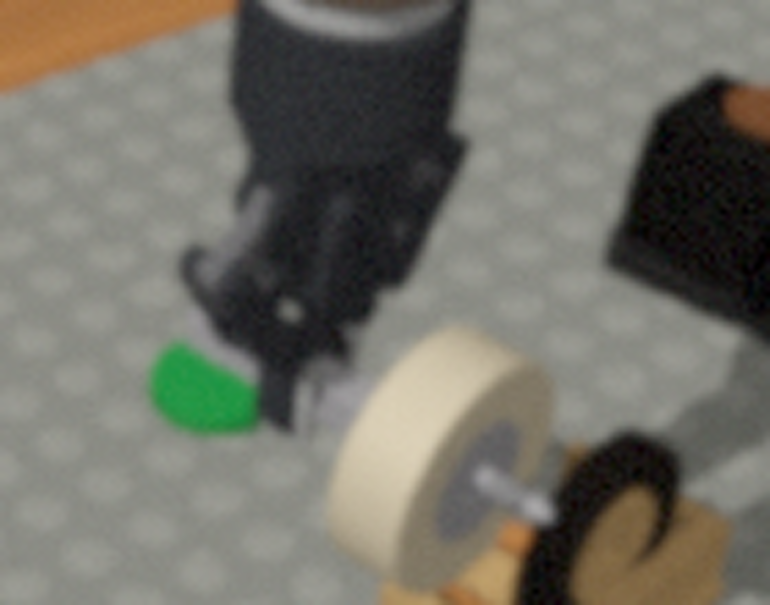

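View pics/sf.png

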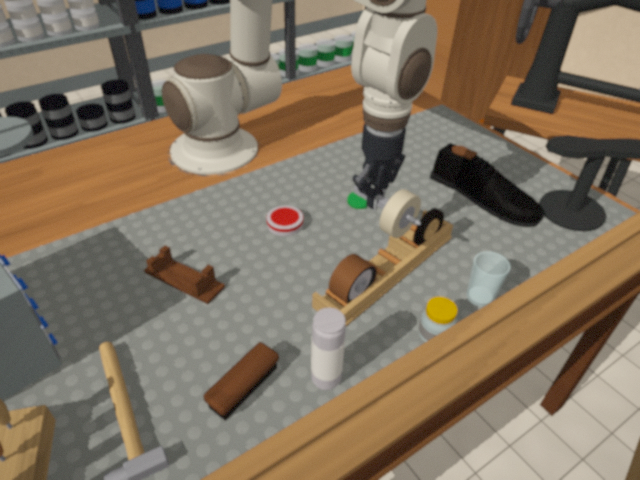

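View pics/tf.png

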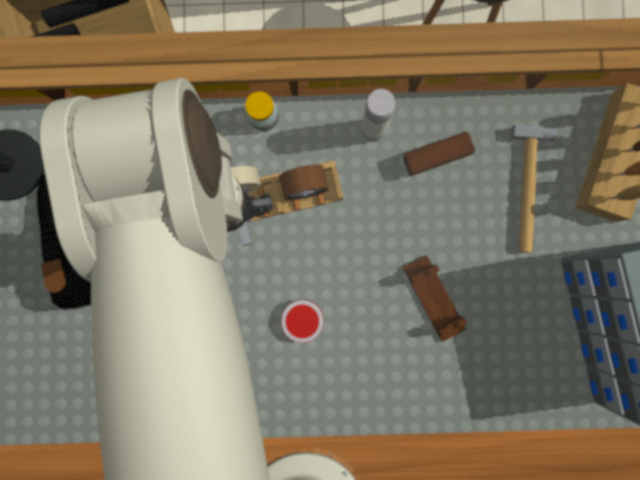

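The spigot leaves the wheel's back face at crop (480,470), where (478,472) was predicted for collar contact. The tip is at (550,515) against a predicted (550,512), so the collar is up to the wheel and the arbor is level. The drum and brush are in place. Handing in.

```bash
python3 -c "
from workcell import bot
print(bot.job_done());print(bot.get_obs()['time'])"
```

```text
the job is handed in; nothing more can be done
None
the job is handed in; nothing more can be done
```

The felt wheel is on the arbor, and the arm is holding it level and still about 10 cm above where it stood. The job was handed in at about 15.4 s; no verdict was reported.

I took the arbor from its rest and pushed the spigot through the middle-width (felt) wheel. I stopped when the collar met the wheel with about 6 N of push, eased off 0.8 mm, then lifted straight up.

What the last checks showed:
- **Fit:** the nose and the point where the spigot leaves the wheel's back face are within about 1 pixel of where they should be with the collar against the wheel. The arbor looks level.
- **Height and load:** the arbor's axis is 103 mm above the wheel's starting bore height. The wrist carries about 4 N, which is the arbor and wheel together, and the arm is at rest.
- **Other wheels:** by eye in the final pictures, the sanding drum and brush wheel look unmoved. The brush wheel is hidden by the arm in the top view and partly covered in the scene view, and I did not measure either one.

No check failed. The only disagreements were 1–2 pixels between the cameras before insertion, within the 2 mm calibration, and 1–2 mm of scatter in the measured tool height.

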